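# Seat the bracket in the locating fixture

## Robot

A 7-joint arm with a two-finger parallel gripper is mounted at the origin on a cart in front of the work surface, level with it; the furniture and walls round the work are solid. World frame = base frame: x ahead of the robot, y to its left, z up, the work surface at z = 0. Lengths are in m, angles in rad, forces in N, time in s.
With the tool pointing down it reaches from about 0.4 to 0.85 m from the base axis. Payload 10.4 kg.
Tool frame: the origin (TCP) lies midway between the tips of the shut fingers; the grasp point (between the pads) lies 19 mm behind it; z points along the fingers, x is the direction in which the jaws open and shut, and the axes are right-handed (so a half turn about z gives the same grasp; the last joint's range is limited). The gripper opens to 85 mm and grips with 20 to 120 N. Pads are 22 mm wide; open, the fingers measure 114 mm over their backs; the gripper's body (76 mm by 85 mm) begins 54 mm behind the grasp point. The pads swing forward as they close: fully open they stand 13 mm farther back than shut.
Start: joints at [1.193, 0.332, -0.065, 1.46, 0.022, 1.35, -0.088], TCP at [0.217, -0.586, 0.231] pointing down, gripper open.
Joint ranges: [-2.6, 2.6], [-0.5, 2.12], [-1.47, 1.34], [0.16, 2.42], [-1.27, 4.41], [0.06, 2.06], [-2.6, 2.6]. Speed limits (rad/s): [2.22, 2.22, 2.79, 2.79, 3.14, 3.14, 3.14].

## Interface

Orientations are given as a unit quaternion [x, y, z, w].
In Python, from workcell import monitor, eyes, ticket, models gives the robot as it stands.
- The arm moves only by the tool servo_tool, never from a script. Its argument "motion" is a list of rows, each a list of 7 numbers: the opening, from 0 (shut) to 1 (fully open), then the shift along the tool's x, y, z in m, then the turn, a rotation vector about the tool's x, y, z in degrees. In form: [[fingers, tx, ty, tz, rx, ry, rz], ...]. A call has 1 to 20 rows; each row is the pose to reach, as a shift and turn from the pose commanded when the call began, along the tool's axes at that moment; what a row does not reach only later rows make up. A row lasts 1/8 s, in which the tool goes at most 62.5 mm and 10.7 degrees, less where a joint would pass 70% of its speed; a pose out of reach is approached as far as the arm can. A call with a gripper value outside its range is refused whole. The fingers move at their own pace and stop on an object; "grip_force" is the grip in N (left out, the last holds). Time passes only in rows, so rows that repeat a pose let the fingers close. It gives the time, the measured TCP pose, the force and the opening at its end, in the units of the state.
- monitor.get_obs(): the state, without advancing time (a new reading comes with each control period).
- eyes.camera(name): name is "side" or "top" or "wrist"; returns (picture, depth): 384x512x3 uint8, blue, green, red; 384x512 float32, m along the optical axis (not along the pixel's ray), 0 where there is no reading.
- eyes.camera_info(name): a dict with "intrinsics" (3x3 intrinsics, pixels), "k1" (the pictures are not rectified: a ray, as slopes to the right and down, at radius r is drawn at 1 + k1 r^2 times it, then the intrinsics apply), "extrinsics" (4x4, takes a point from world to camera coordinates); the wrist camera has in their place "tool_from_camera" (4x4, takes a point from camera to tool coordinates, whose origin is the TCP and whose axes are the tool frame's). Camera axes: x right, y down, z forward; pixel columns grow to the right and rows downward; lengths in m; the calibration is good to about 2 mm. A picture is of the moment at which its call begins: read the wrist's pose just before it. camera_info takes no time and is no camera call.
- ticket.hand_in(): hands the job in, once; it reports no verdict.
Trained networks look in the newest picture that a camera, given by its name, has taken for a name from the list of things; names that differ only in an ending like _2 or _b are one class to them, and where a whole thing is asked for, a point or a joint stands for the part that bears it (a point fixed in the world has none). Each returns a list of dicts, best first, with "confidence" (0 to 1); they miss things now and then, are a little off and sometimes report something else, mostly with a low value. They report only what shows in the picture. A call takes as long as a camera call. They do not tell look-alikes from the thing itself.
- models.boxes_of(camera, thing): "point" ([x, y, z] in m, in the coordinates of the camera as it stood for that picture, good to about 4 mm: the middle of the surface that is visible of it).
The state is a dict: "clock": time; "joint_pos": joint angles; "joint_velocities": joint speeds; "tau": joint torques, N m; "position": TCP position; "ee_rot": TCP orientation; "ft_force": force on the tool from outside, world axes, zero at the start; "torque": the same for the moment, N m; "grip_width": opening from 0.0 (shut) to 1.0 (fully open).
Only numpy, scipy, OpenCV 4.12 (cv2) and the standard library are available. Lean on these libraries where they do the work, as an engineer would, in place of code of your own. Each camera call takes 0.05 s, during which the arm holds its last target. There are 200 camera calls.

## Task

Get the bright zinc bracket located in the fixture by pushing only: push it back along the bench until its tall flange sits flat against the aluminium fence, and slide the orange jaw along the fence so that the bracket ends up snug between the jaw and the blue end stop, still flat on the fence. Push gently with the fingers, never grip, lift or tip the bracket, leave everything else where it stands, and finish with the arm clear.

Things in the scene. Friction and masses are not known exactly. Their poses are not given: they have to be found in the camera images.
- steel_bracket: bright zinc channel bracket, loose, about 0.11 kg, 34 (x) x 64 (y) x 50 (z) mm; origin at the centre of its underside, z up. Floor 2 mm; low lip 20 mm high on its -x side (outer face x = -17 mm); tall flange 50 mm high on its +x side (face x = +17). Ends (y = -32, +32 mm) are open: a fingertip would run into the channel. Starts in front of the fence, flange towards it, up to 0.4 rad off square.
- fixture: fixture screwed to the bench (no base plate). Aluminium fence along its y axis from y = -135 to +127 mm, 25 mm high, 18 thick; front face = plane x = 0, looking to -x (robot). Blue end stop, 25 mm high, 18 thick, stands out from the fence to x = -60 mm; inner face = plane y = +110 mm. Origin at bench height in the fence's front face; z up. Seated bracket: origin at x = -17, y = +78 mm, same yaw.
- jaw (a joint): travel in m of the orange jaw along the fence towards the blue stop (fixture +y): its face is at fixture y = -100 mm + travel, so 0.146 = closed on the seated bracket; limit 0.165. Starts at 0 to 0.025, between it and the stop there is room for the bracket. About 2 N of friction, stays where it is left; it pushes the bracket along when it meets its end.
- jaw_face (a point): centre of the jaw's inner face, which meets the bracket's end: 12 mm above the bench, 22 mm in front of the fence; axes as the fixture's. The jaw is an orange block reaching 1 to 47 mm in front of the fence, 16 mm thick along it, 2 to 32 mm above the bench; on it stands a 10 mm steel post, 27 mm in front of the fence, with a 15 mm black cap, top at 70 mm.
- jaw_push (a point): the point on the jaw's outer face (the side away from the stop) to push against, towards the stop: 15 mm above the bench, 27 mm in front of the fence; axes as the fixture's.
- white_bracket: white pressed bracket, 58 x 76 x 65 mm, bystander to the left of the work; origin under its centre.
- grease_tin: green grease tin with a metal lid, 62 mm diameter, 42 mm high, bystander to the right; origin under its centre.
- knob_spare: black ball knob, 29 mm diameter, 33 mm high, bystander near the robot on the left; origin under its centre.
- marker_black: white and black paint marker, 129 x 17 mm, 18 mm high, lying to the left of the fixture, bystander; origin under its centre.
- screwdriver_yel: yellow screwdriver, 177 x 31 mm, 31 mm high, lying behind the fixture, bystander; origin under its centre.
- oil_bottle: oil bottle with a red needle spout, 48 mm wide, 145 mm high, bystander at the right edge; origin under its centre.
- label_roll: white label roll, 76 mm diameter, 46 mm high, bystander on the right; origin under its centre.
There are look-alikes about, which are no part of the job. Leave any pink or red look-alike of the steel_bracket alone.

How it is judged:
By the outcome, as a careful person would: the job done as asked, in the order asked, and still so for the second after the job is handed in, with the robot touching nothing.
It also fails if it takes over 48 s, if anything falls off the work surface, if the arm or the gripper's body presses on something with over 40 N, if the wrist force passes 120 N, or if a joint passes its speed limit or range.

## Working session

There is one attempt and no reset: what is moved stays moved. The work goes in short steps, Python scripts to look and compute and a tool call to move; the robot and the scene stay as the last step left them, time stands still between calls to the robot, and variables do not carry over. Pictures are saved under pics/ and viewed, about 8 in all and at most 12, crops included, and the job is handed in when it is done.

Besides the shell and the picture viewer there is one more tool, called after "Call:" as name(argument=value, ...) on one line, values as JSON. servo_tool: Moves the arm, as the interface text tells. Its arguments: {"type":"object","properties":{"motion":{"type":"array"},"grip_force":{"type":"number"}},"required":["motion"]}

```bash
mkdir -p pics; cat > h.py <<'E'
import numpy as np, cv2
from scipy.spatial.transform import Rotation as R
from workcell import monitor, eyes, ticket, models
def T_obs():
    o=monitor.get_obs(); T=np.eye(4); T[:3,:3]=R.from_quat(o["ee_rot"]).as_matrix(); T[:3,3]=o["position"]; return T,o
def grab(name):
    T,o=T_obs(); pic,d=eyes.camera(name); i=eyes.camera_info(name)
    W=T@np.array(i["tool_from_camera"]) if name=="wrist" else np.linalg.inv(np.array(i["extrinsics"]))
    return pic,d,i,W
def cloud(d,i):
    K=np.array(i["intrinsics"]);k1=i["k1"]
    v,u=np.mgrid[0:d.shape[0],0:d.shape[1]].astype(float)
    D=np.array([k1,0,0,0,0.])
    p=cv2.undistortPoints(np.stack([u.ravel(),v.ravel()],1)[:,None],K,D)[:,0].reshape(*d.shape,2)
    return np.dstack([p[...,0]*d,p[...,1]*d,d])
def world(d,i,W):
    c=cloud(d,i); w=c@W[:3,:3].T+W[:3,3]; w[d<=0]=np.nan; return w
def proj(p,i,W):
    c=np.linalg.inv(W)@np.append(p,1); K=np.array(i["intrinsics"]); s=c[:2]/c[2]; s=s*(1+i["k1"]*(s@s)); return K[:2,:2]@s+K[:2,2]
E
python3 - <<'E'
from h import *
T,o=T_obs(); print(o["clock"],T.round(3),o["grip_width"])
for n in ["top","side"]:
    p,d,i,W=grab(n); cv2.imwrite(f"pics/{n}0.png",p); np.savez(f"{n}0.npz",p=p,w=world(d,i,W))
    for t in ["steel_bracket","fixture","jaw","jaw_push"]:
        for r in models.boxes_of(n,t)[:4]:
            q=W[:3,:3]@np.array(r["point"])+W[:3,3]; print(n,t,round(r["confidence"],2),q.round(3),proj(q,i,W).round())
E
```

```text
0.0 [[ 0.347 -0.938 -0.001  0.217]
 [-0.938 -0.347  0.001 -0.586]
 [-0.001  0.    -1.     0.231]
 [ 0.     0.     0.     1.   ]] 1.001866654231263
top steel_bracket 0.81 [0.331 0.146 0.002] [187. 269.]
top steel_bracket 0.66 [0.447 0.028 0.001] [227. 231.]
top steel_bracket 0.53 [ 0.469  0.132 -0.003] [194. 223.]
top steel_bracket 0.52 [ 0.4   -0.081  0.001] [262. 248.]
top fixture 0.84 [0.594 0.073 0.027] [213. 182.]
top jaw 0.49 [ 0.556 -0.017  0.034] [242. 195.]
top jaw_push 0.44 [ 0.557 -0.024  0.027] [245. 194.]
side steel_bracket 0.79 [0.322 0.159 0.016] [279. 242.]
side steel_bracket 0.63 [ 0.405 -0.085  0.016] [282. 203.]
side steel_bracket 0.59 [0.481 0.131 0.01 ] [238. 227.]
side steel_bracket 0.56 [0.454 0.025 0.012] [259. 214.]
side fixture 0.79 [0.591 0.103 0.019] [215. 214.]
side jaw 0.53 [ 0.551 -0.015  0.027] [240. 200.]
side jaw_push 0.6 [0.403 0.29  0.022] [237. 256.]
```

```bash
python3 - <<'E'
import cv2
a=cv2.imread("pics/top0.png"); cv2.imwrite("pics/topc.png",cv2.resize(a[150:300,130:330],None,fx=4,fy=4,interpolation=cv2.INTER_CUBIC))
E
```

```text
(no output)
```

View pics/top0.png

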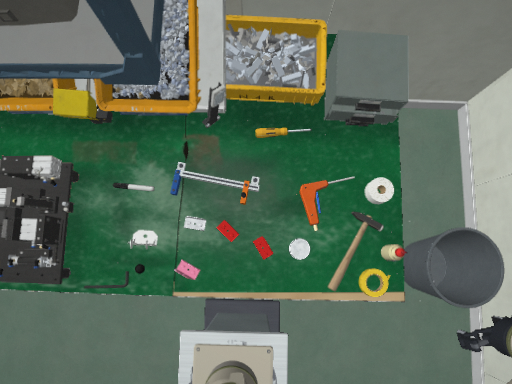

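View pics/topc.png

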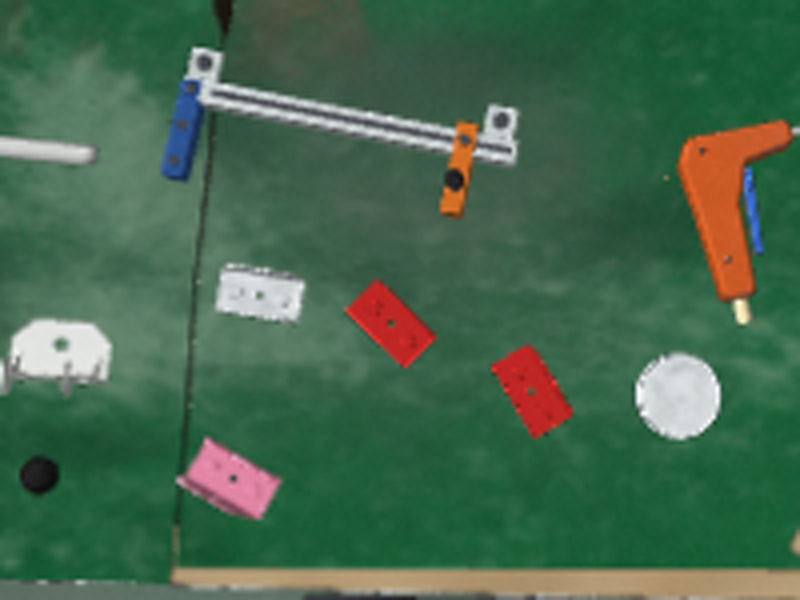

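The bright zinc bracket is at (194,223) in the full picture. The other candidates are red (227,231), red (262,247) and pink (187,269), and the white bracket at (145,238) is a bystander. I choose (194,223), lying in front of the fence. The blue stop is at (176,181) and the orange jaw at (244,192).

```bash
python3 - <<'E'
from h import *
i=eyes.camera_info("wrist"); print(np.array(i["tool_from_camera"]).round(3), np.array(i["intrinsics"]).round(0), i["k1"])
z=np.load("top0.npz"); w=z["w"]
def at(cx,cy): 
    u,v=130+cx/4,150+cy/4; return w[int(round(v)),int(round(u))].round(3)
for n,c in dict(fenceR=(510,152),fenceL=(215,95),blueF=(175,175),jaw=(460,150),jawfront=(452,210),cap=(454,180),zA=(225,270),zB=(300,280),zC=(218,308),zD=(297,318),zmid=(260,295)).items(): print(n,at(*c))
T,o=T_obs()
goal=np.array([0.45,0.08,0.40]); print("shift tool", T[:3,:3].T@(goal-T[:3,3]))
# wanted orientation: tool x along fixture y (yaw -.2): x=(0.2,.98)
for s in (1,-1):
    x=np.array([.199,.98,0])*s; M=np.stack([x,np.cross([0,0,-1],x),[0,0,-1]],1)
    print("turn",np.degrees(R.from_matrix(T[:3,:3].T@M).as_rotvec()))
E
```

```text
[[ 1.    -0.     0.002 -0.001]
 [-0.     0.954  0.3   -0.077]
 [-0.002 -0.3    0.954 -0.143]
 [ 0.     0.     0.     1.   ]] [[335.   0. 247.]
 [  0. 335. 195.]
 [  0.   0.   1.]] -0.007969270359039634
fenceR [ 0.579 -0.063  0.025]
fenceL [0.617 0.164 0.027]
blueF [0.555 0.192 0.023]
jaw [ 0.576 -0.024  0.033]
jawfront [ 0.534 -0.019  0.032]
cap [ 0.549 -0.023  0.068]
zA [ 0.485  0.156 -0.   ]
zB [0.479 0.096 0.009]
zC [0.455 0.157 0.019]
zD [ 0.449  0.099 -0.001]
zmid [ 0.467  0.128 -0.003]
shift tool [-0.54367306 -0.44977444 -0.16870986]
turn [ 7.46095346e-04  4.10926874e-04 -1.48191929e+02]
turn [ 3.09551987e-04 -5.62035027e-04  3.18080713e+01]
```

Call:
servo_tool(motion=[[0.3,0,0,-0.06,0,0,0],[0.3,-0.04,-0.04,-0.069,0,0,3],[0.3,-0.507,-0.521,-0.069,0,0,31],[0.3,-0.507,-0.521,-0.069,0,0,31],[0.3,-0.507,-0.521,-0.069,0,0,31],[0.3,-0.507,-0.521,-0.069,0,0,31],[0.3,-0.507,-0.521,-0.069,0,0,31],[0.3,-0.507,-0.521,-0.069,0,0,31],[0.3,-0.507,-0.521,-0.069,0,0,31],[0.3,-0.507,-0.521,-0.069,0,0,31],[0.3,-0.507,-0.521,-0.069,0,0,31],[0.3,-0.507,-0.521,-0.069,0,0,31],[0.3,-0.507,-0.521,-0.069,0,0,31],[0.3,-0.507,-0.521,-0.069,0,0,31],[0.3,-0.507,-0.521,-0.069,0,0,31],[0.3,-0.507,-0.521,-0.069,0,0,31]])

```text
clock: 2.5
position: [0.5295, 0.0689, 0.3004]
ee_rot: [-0.637, 0.77, -0.0, -0.0]
ft_force: [0.2, 0.2, 0.4]
grip_width: 0.3
```

```bash
python3 - <<'E'
from h import *
p,d,i,W=grab("wrist"); cv2.imwrite("pics/w1.png",p); np.savez("w1.npz",p=p,d=d,w=world(d,i,W),W=W)
for t in ["steel_bracket","fixture","jaw","jaw_face"]:
    for r in models.boxes_of("wrist",t)[:4]:
        q=W[:3,:3]@np.array(r["point"])+W[:3,3]; print(t,round(r["confidence"],2),q.round(3),proj(q,i,W).round())
print(T_obs()[0].round(4))
E
```

```text
steel_bracket 0.64 [0.467 0.125 0.007] [216. 204.]
steel_bracket 0.61 [0.314 0.136 0.013] [230. 301.]
steel_bracket 0.57 [ 0.402 -0.079  0.002] [366. 219.]
steel_bracket 0.56 [0.454 0.028 0.002] [286. 199.]
fixture 0.76 [0.602 0.074 0.023] [232.  96.]
jaw 0.62 [ 0.572 -0.018  0.037] [313. 107.]
[[-1.862e-01 -9.825e-01  3.000e-04  5.295e-01]
 [-9.825e-01  1.862e-01 -4.000e-04  6.970e-02]
 [ 3.000e-04 -4.000e-04 -1.000e+00  3.005e-01]
 [ 0.000e+00  0.000e+00  0.000e+00  1.000e+00]]
```

View pics/w1.png

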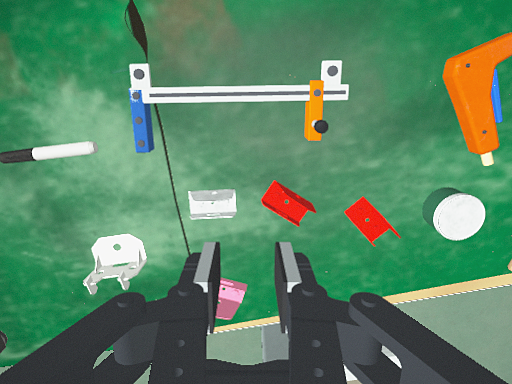

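The zinc bracket shows at (212,204), the fence runs (150–348, 92), the blue stop is at (142,122) and the jaw at (315,110). The red look-alikes at (288,200) and (368,219) are out of the way.

```bash
python3 - <<'E'
from h import *
z=np.load("w1.npz"); w=z["w"]; p=z["p"]; hsv=cv2.cvtColor(p,cv2.COLOR_BGR2HSV)
v,u=np.mgrid[0:384,0:512]
def reg(u0,u1,v0,v1): return (u>=u0)&(u<u1)&(v>=v0)&(v<v1)
H,S,V=hsv[...,0],hsv[...,1],hsv[...,2]; Z=w[...,2]
fm=reg(165,298,75,110)&(Z>.02)&(Z<.03)&(S<70); P=w[fm]; uu=u[fm]
fr=[];bk=[]
for c in range(170,295,3):
    q=P[abs(uu-c)<=1]; 
    fr.append(q[q[:,0].argmin()]); bk.append(q[q[:,0].argmax()])
fr=np.array(fr);bk=np.array(bk)
a=np.polyfit(fr[:,1],fr[:,0],1); b=np.polyfit(bk[:,1],bk[:,0],1)
yaw=-np.arctan(a[0]); print("front",a,"back",b,"yaw",yaw,"thick",(b[1]-a[1])*np.cos(yaw), "top z",np.median(P[:,2]))
ex=np.array([np.cos(yaw),np.sin(yaw)]); ey=np.array([-np.sin(yaw),np.cos(yaw)])
def f(q): return np.stack([q[:,:2]@ex,q[:,:2]@ey,q[:,2]],1)
# raw rotated coords
x0=np.mean(f(fr)[:,0])
def st(n,m):
    q=f(w[m]); q[:,0]-=x0; print(n,len(q),"x",np.percentile(q[:,0],[1,50,99]).round(4),"y",np.percentile(q[:,1],[1,50,99]).round(4),"z",np.percentile(q[:,2],[2,50,99]).round(4))
st("blue",reg(120,165,80,160)&(H>100)&(H<125)&(S>120)&(Z>.018)&(Z<.03))
st("orange",reg(295,335,75,150)&(H<20)&(S>150)&(Z>.026))
st("cap",reg(300,335,110,140)&(Z>.06))
st("fenceall",reg(120,360,75,110)&(Z>.02)&(Z<.03)&(S<70))
br=reg(180,245,180,228)
for lo,hi in((.006,.016),(.016,.024),(.03,.044),(.044,.056)): st(f"br{lo}",br&(Z>lo)&(Z<hi))
q=f(w[br&(Z>.01)]); q[:,0]-=x0
for lo,hi in((.014,.024),(.04,.056)):
    t=q[(q[:,2]>lo)&(q[:,2]<hi)]
    if len(t)>5: print("yaw fit",lo,np.polyfit(t[:,1],t[:,0],1))
print("x0",x0,"ex",ex)
E
```

```text
front [0.16813079 0.58400986] back [0.17491575 0.59995864] yaw -0.16657289197334488 thick 0.015728021891816466 top z 0.02598277631710133
blue 756 x [-0.0584 -0.026   0.0137] y [0.2778 0.2848 0.2955] z [0.0195 0.0253 0.028 ]
orange 553 x [-0.0469 -0.0101  0.0203] y [0.0658 0.0738 0.0817] z [0.0296 0.0333 0.0649]
cap 162 x [-0.0341 -0.0274 -0.0204] y [0.0672 0.0749 0.081 ] z [0.0615 0.0705 0.0725]
fenceall 2991 x [-0.0008  0.0082  0.0168] y [0.0365 0.1697 0.2895] z [0.024  0.026  0.0286]
br0.006 276 x [-0.1511 -0.1359 -0.1162] y [0.1743 0.2034 0.2341] z [0.0062 0.0088 0.0159]
br0.016 171 x [-0.1518 -0.149  -0.1164] y [0.1754 0.2049 0.2327] z [0.0161 0.0199 0.0238]
br0.03 130 x [-0.1183 -0.1172 -0.1165] y [0.1762 0.2006 0.2265] z [0.0304 0.0372 0.0436]
br0.044 77 x [-0.1191 -0.1176 -0.1164] y [0.1821 0.2015 0.2235] z [0.0442 0.0474 0.051 ]
yaw fit 0.014 [-0.05750037 -0.12445305]
yaw fit 0.04 [-0.02969662 -0.11157747]
x0 0.5759264573506515 ex [ 0.98615878 -0.16580366]
```

Call:
servo_tool(motion=[[0.3,-0.02,0.06,0,0,0,-1.2],[0.3,-0.045,0.12,0.04,0,0,-1.2],[0.3,-0.045,0.131,0.1,0,0,-1.2],[0.3,-0.045,0.131,0.16,0,0,-1.2],[0.3,-0.045,0.131,0.22,0,0,-1.2],[0.3,-0.045,0.131,0.26,0,0,-1.2],[0.3,-0.045,0.131,0.28,0,0,-1.2],[0.3,-0.045,0.131,0.29,0,0,-1.2],[0.3,-0.045,0.131,0.294,0,0,-1.2],[0.3,-0.045,0.131,0.294,0,0,-1.2],[0.3,-0.045,0.131,0.294,0,0,-1.2]])

```text
clock: 4.12
position: [0.4098, 0.1388, 0.007]
ee_rot: [-0.646, 0.763, -0.001, 0.001]
ft_force: [-0.3, 0.1, 0.7]
grip_width: 0.303
```

Call:
servo_tool(motion=[[0.3,0,-0.012,0,0,0,0],[0.3,0,-0.022,0,0,0,0],[0.3,0,-0.027,0,0,0,0],[0.3,0,-0.031,0,0,0,0],[0.3,0,-0.035,0,0,0,0],[0.3,0,-0.04,0,0,0,0],[0.3,0,-0.045,0,0,0,0],[0.3,0,-0.05,0,0,0,0],[0.3,0,-0.056,0,0,0,0],[0.3,0,-0.062,0,0,0,0],[0.3,0,-0.068,0,0,0,0],[0.3,0,-0.074,0,0,0,0],[0.3,0,-0.08,0,0,0,0],[0.3,0,-0.086,0,0,0,0],[0.3,0,-0.092,0,0,0,0],[0.3,0,-0.098,0,0,0,0],[0.3,0,-0.104,0,0,0,0],[0.3,0,-0.11,0,0,0,0],[0.3,0,-0.116,0,0,0,0],[0.3,0,-0.12,0,0,0,0]])

```text
clock: 6.62
position: [0.5279, 0.119, 0.0063]
ee_rot: [-0.646, 0.763, -0.0, 0.0]
ft_force: [-1.2, -0.3, -0.7]
grip_width: 0.296
```

```bash
python3 - <<'E'
from h import *
p,d,i,W=grab("wrist"); cv2.imwrite("pics/w2.png",p)
s,ds,_,_=grab("top"); np.savez("w2.npz",p=p,w=world(d,i,W))
cv2.imwrite("pics/w2m.png",np.hstack([p[:, :],]) )
w=world(d,i,W); ex=np.array([.98616,-.1658]); ey=np.array([.1658,.98616])
x=w[...,:2]@ex-.5759; y=w[...,:2]@ey-.167
m=(abs(w[...,2]-.049)<.004)&(x>-.09)&(x<.02)&(y>-.02)&(y<.1)
print(m.sum(), np.percentile(x[m],[1,50,99]),np.percentile(y[m],[1,50,99]), np.polyfit(y[m],x[m],1))
E
```

```text
2229 [-0.0811628  -0.06149825 -0.02895927] [0.00471692 0.03606159 0.07350614] [-0.07777326 -0.04758455]
```

View pics/w2.png

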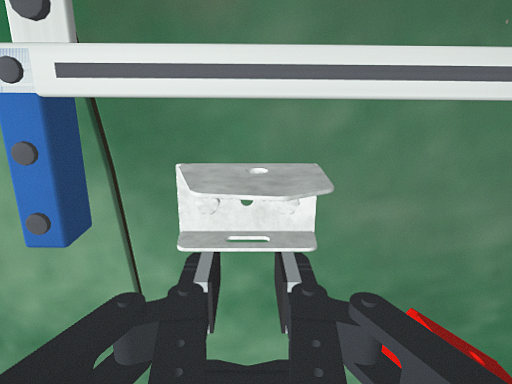

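The bracket is square on both fingertips at (247,205), about 30 mm short of the fence. I'll keep pushing and slow down near the end.

Call:
servo_tool(motion=[[0.3,0,-0.005,0,0,0,0],[0.3,0,-0.01,0,0,0,0],[0.3,0,-0.015,0,0,0,0],[0.3,0,-0.02,0,0,0,0],[0.3,0,-0.024,0,0,0,0],[0.3,0,-0.026,0,0,0,0],[0.3,0,-0.027,0,0,0,0],[0.3,0,-0.028,0,0,0,0],[0.3,0,-0.028,0,0,0,0]])

```text
clock: 7.85
position: [0.5552, 0.1145, 0.0063]
ee_rot: [-0.646, 0.763, -0.0, 0.0]
ft_force: [0.8, 0.4, -0.3]
grip_width: 0.302
```

Call:
servo_tool(motion=[[0.3,0,-0.001,0,0,0,0],[0.3,0,-0.002,0,0,0,0],[0.3,0,-0.003,0,0,0,0],[0.3,0,-0.003,0,0,0,0]])

```text
clock: 8.35
position: [0.5561, 0.1145, 0.006]
ee_rot: [-0.647, 0.763, 0.001, -0.002]
ft_force: [-10.3, 0.8, 6.7]
grip_width: 0.3
```

Call:
servo_tool(motion=[[0.3,0,0.006,0,0,0,0],[0.3,0,0.03,0,0,0,0],[0.3,0,0.04,0,0,0,0],[0.1,0,0.042,-0.06,0,0,0],[0,0,0.042,-0.1,0,0,0],[0,0,0.042,-0.11,0,0,0],[0,0,0.042,-0.11,0,0,0]])

```text
clock: 9.22
position: [0.5171, 0.1206, 0.1165]
ee_rot: [-0.646, 0.763, -0.001, 0.0]
ft_force: [0.6, 0.6, 0.0]
grip_width: 0.001
```

```bash
python3 - <<'E'
from h import *
p,d,i,W=grab("wrist"); cv2.imwrite("pics/w3.png",p)
w=world(d,i,W); ex=np.array([.98616,-.1658]); ey=np.array([.1658,.98616])
x=w[...,:2]@ex-.5759; y=w[...,:2]@ey-.167; z=w[...,2]
hsv=cv2.cvtColor(p,cv2.COLOR_BGR2HSV)
def st(n,m): 
    if m.sum()>20: print(n,m.sum(),"x",np.percentile(x[m],[1,50,99]).round(4),"y",np.percentile(y[m],[1,50,99]).round(4),np.polyfit(y[m],x[m],1).round(4))
st("flange",(abs(z-.049)<.004)&(x>-.03)&(x<.02)&(y>-.02)&(y<.1))
st("lip",(abs(z-.020)<.003)&(x>-.06)&(x<-.015)&(y>-.02)&(y<.09))
st("fence",(abs(z-.026)<.003)&(x>-.01)&(x<.03)&(y>-.05)&(y<.1))
st("orange",(hsv[...,0]<20)&(hsv[...,1]>150)&(z>.026)&(z<.04)&(y<0)&(x>-.06)&(x<.03))
print(T_obs()[0].round(4), monitor.get_obs()["grip_width"])
E
```

```text
flange 194 x [-0.0026 -0.002  -0.0013] y [0.0167 0.0364 0.0554] [ 0.0005 -0.002 ]
lip 250 x [-0.0344 -0.0336 -0.0327] y [0.0094 0.038  0.0677] [ 0.0017 -0.0336]
fence 6690 x [-0.001   0.0081  0.0169] y [-0.0486  0.0248  0.0985] [0.0061 0.008 ]
orange 2617 x [-0.0476 -0.0116  0.0206] y [-0.1011 -0.0906 -0.0851] [-0.306  -0.0408]
[[-1.649e-01 -9.863e-01 -4.000e-04  5.165e-01]
 [-9.863e-01  1.649e-01 -4.000e-04  1.205e-01]
 [ 5.000e-04  3.000e-04 -1.000e+00  1.156e-01]
 [ 0.000e+00  0.000e+00  0.000e+00  1.000e+00]] -0.0011543554278175645
```

View pics/w3.png

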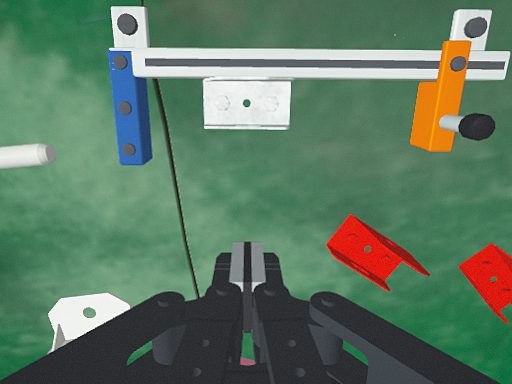

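The bracket at (247,104) sits flat on the fence: lip x is -33.6 mm and slope 0.002. Its centre is at y≈38 mm. The jaw's outer face is at y≈-101 mm, so I'll go behind it with the fingers shut.

Call:
servo_tool(motion=[[0,0.05,0,0,0,0,0],[0,0.1,-0.02,0,0,0,0],[0,0.15,-0.05,0,0,0,0],[0,0.178,-0.059,0,0,0,0],[0,0.178,-0.059,0.03,0,0,0],[0,0.178,-0.059,0.07,0,0,0],[0,0.178,-0.059,0.095,0,0,0],[0,0.178,-0.059,0.105,0,0,0],[0,0.178,-0.059,0.105,0,0,0],[0,0.178,-0.059,0.105,0,0,0]])

```text
clock: 10.52
position: [0.5461, -0.0644, 0.0119]
ee_rot: [-0.646, 0.763, -0.0, 0.0]
ft_force: [-0.8, -1.4, 0.9]
grip_width: -0.001
```

Call:
servo_tool(motion=[[0,-0.01,0,0,0,0,0],[0,-0.016,0,0,0,0,0],[0,-0.02,0,0,0,0,0],[0,-0.024,0,0,0,0,0],[0,-0.028,0,0,0,0,0],[0,-0.034,0,0,0,0,0],[0,-0.04,0,0,0,0,0],[0,-0.046,0,0,0,0,0],[0,-0.052,0,0,0,0,0],[0,-0.058,0,0,0,0,0],[0,-0.064,0,0,0,0,0],[0,-0.07,0,0,0,0,0],[0,-0.076,0,0,0,0,0],[0,-0.082,0,0,0,0,0],[0,-0.088,0,0,0,0,0],[0,-0.094,0,0,0,0,0],[0,-0.099,0,0,0,0,0],[0,-0.103,0,0,0,0,0],[0,-0.106,0,0,0,0,0],[0,-0.108,0,0,0,0,0]])

```text
clock: 13.02
position: [0.5628, 0.0424, 0.011]
ee_rot: [-0.646, 0.763, 0.0, -0.0]
ft_force: [-5.0, -3.1, 1.5]
grip_width: 0.003
```

Call:
servo_tool(motion=[[0,-0.002,0,0,0,0,0],[0,-0.004,0,0,0,0,0],[0,-0.006,0,0,0,0,0],[0,-0.008,0,0,0,0,0],[0,-0.01,0,0,0,0,0],[0,-0.012,0,0,0,0,0],[0,-0.0145,0,0,0,0,0],[0,-0.017,0,0,0,0,0],[0,-0.0195,0,0,0,0,0],[0,-0.022,0,0,0,0,0],[0,-0.0245,0,0,0,0,0],[0,-0.027,0,0,0,0,0],[0,-0.0295,0,0,0,0,0],[0,-0.032,0,0,0,0,0],[0,-0.034,0,0,0,0,0],[0,-0.036,0,0,0,0,0],[0,-0.038,0,0,0,0,0],[0,-0.038,0,0,0,0,0]])

```text
clock: 15.28
position: [0.5685, 0.0754, 0.011]
ee_rot: [-0.645, 0.764, -0.001, -0.003]
ft_force: [-13.7, -16.0, 10.5]
grip_width: -0.003
```

```bash
cat > chk.py <<'E'
from h import *
import sys
p,d,i,W=grab("wrist"); cv2.imwrite(f"pics/{sys.argv[1]}.png",p)
w=world(d,i,W); ex=np.array([.98616,-.1658]); ey=np.array([.1658,.98616])
x=w[...,:2]@ex-.5759; y=w[...,:2]@ey-.167; z=w[...,2]
hsv=cv2.cvtColor(p,cv2.COLOR_BGR2HSV); org=(hsv[...,0]<20)&(hsv[...,1]>150); blu=(hsv[...,0]>100)&(hsv[...,0]<125)&(hsv[...,1]>120)
def st(n,m): 
    if m.sum()>20: print(n,m.sum(),"x",np.percentile(x[m],[1,50,99]).round(4),"y",np.percentile(y[m],[1,50,99]).round(4),np.polyfit(y[m],x[m],1).round(4))
st("flange",(abs(z-.049)<.004)&(x>-.03)&(x<.02)&(y>-.02)&(y<.13)&~org)
st("lip",(abs(z-.020)<.003)&(x>-.06)&(x<-.015)&(y>-.02)&(y<.13)&~org&~blu)
st("orange",org&(z>.028)&(z<.036)&(x>-.06)&(x<.03))
st("blue",blu&(abs(z-.025)<.003)&(x>-.06)&(x<.0))
o=monitor.get_obs(); P=np.array(o["position"]); print("tcp fix",P[:2]@ex-.5759,P[:2]@ey-.167,P[2],"F",np.array(o["ft_force"]).round(1),o["clock"])
E
python3 chk.py w4
```

```text
flange 1671 x [-0.0291 -0.0151 -0.0002] y [-0.0081  0.0417  0.0882] [ 0.238  -0.0202]
lip 1203 x [-0.0349 -0.0329 -0.0156] y [-0.0092  0.0714  0.1099] [-0.171  -0.0189]
orange 4494 x [-0.0291 -0.0023  0.0223] y [0.0323 0.0391 0.0479] [ 0.1143 -0.006 ]
blue 592 x [-0.0591 -0.0484 -0.0279] y [0.1111 0.1126 0.117 ] [-3.245   0.3192]
tcp fix -0.02775318034132468 0.0015688478389366545 0.011014347537804635 F [-12.8 -15.7   9.7] 15.325
```

View pics/w4.png

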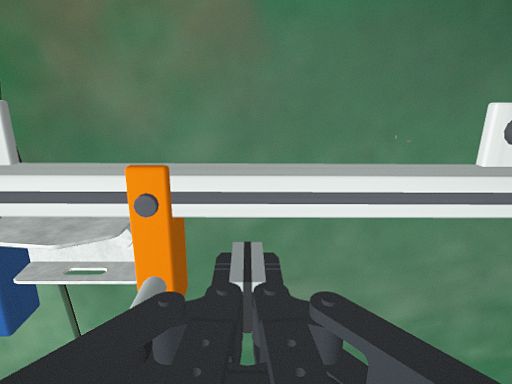

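The jaw is at about y=48 mm, so it is effectively closed. In the picture a finger knuckle at (165,295) reached the jaw's post before the fingertips reached its face, which explains the 21 N. I'll back off, lift and inspect.

Call:
servo_tool(motion=[[0,0.004,0,0,0,0,0],[0,0.015,0,0,0,0,0],[0,0.03,0,0,0,0,0],[0,0.035,0,-0.05,0,0,0],[0,0.035,0,-0.11,0,0,0],[0,0,0.01,-0.17,0,0,0],[0,-0.06,0.03,-0.2,0,0,0],[0,-0.08,0.04,-0.2,0,0,0],[0,-0.08,0.04,-0.2,0,0,0]])

```text
clock: 16.45
position: [0.543, 0.1681, 0.2126]
ee_rot: [-0.648, 0.762, -0.0, 0.001]
ft_force: [0.1, -0.1, 0.6]
grip_width: 0.0
```

```bash
python3 chk.py w5; python3 -c "
import cv2;from h import *
p=cv2.imread('pics/w5.png');cv2.imwrite('pics/w5c.png',cv2.resize(p[0:250,60:400],None,fx=2.2,fy=2.2))
print(np.round(monitor.get_obs()['joint_pos'],2))"
```

```text
flange 102 x [-0.0019 -0.0009 -0.0001] y [0.057  0.0785 0.0972] [ 0.0761 -0.0071]
lip 120 x [-0.0338 -0.033  -0.0323] y [0.0503 0.0794 0.1086] [-0.004  -0.0326]
orange 976 x [-0.046  -0.0076  0.0217] y [0.0328 0.0416 0.0479] [-0.508   0.0116]
blue 1008 x [-0.059  -0.0282 -0.0001] y [0.1112 0.1196 0.129 ] [-0.083  -0.0178]
tcp fix -0.06741539080741366 0.08639740447176161 0.21175464163383892 F [ 0.4 -1.1  0.1] 16.5
[ 0.27  0.31 -0.77  1.61  0.22  1.31 -2.27]
```

View pics/w5c.png

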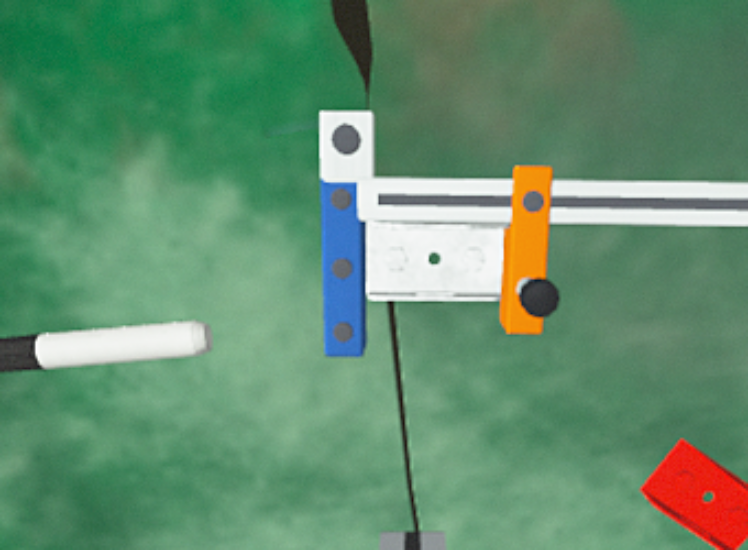

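```bash
python3 - <<'E'
from h import *
p,d,i,W=grab("side"); b=np.load("side0.npz")["p"]
for n,a in(("before",b),("after",p)):
    h=cv2.cvtColor(a,cv2.COLOR_BGR2HSV); m=(((h[...,0]<4)|(h[...,0]>160))&(h[...,1]>80)&(h[...,2]>90)).astype(np.uint8)
    _,_,s,c=cv2.connectedComponentsWithStats(m); print(n,[(k.round(1).tolist(),int(t[4])) for k,t in zip(c[1:],s[1:]) if t[4]>25])
o=monitor.get_obs(); print(o["clock"],np.abs(o["joint_velocities"]).max())
ticket.hand_in()
E
```

```text
before [([282.6, 202.9], 200), ([258.7, 213.3], 228), ([278.3, 240.7], 197)]
after [([282.6, 202.9], 199), ([258.6, 213.3], 225), ([278.4, 240.6], 196)]
16.55 0.018825048590076107
the job is handed in; nothing more can be done
```

I pushed the zinc bracket back onto the fence and slid the jaw until the bracket was snug against the blue stop. The job is handed in at 16.6 s, with the arm clear at about 0.21 m.

**How it was pushed:** I used two fingertips on the bracket's low lip, which squared it up, with about 10 N where it met the fence. I then pushed the jaw with the fingers shut, which carried the bracket along to the stop.

**Last checks (wrist camera):**
- **Bracket:** the lip face is 33 mm in front of the fence (34 mm expected), with a lip slope of 0.004. The centre is at y ≈ 79 mm, where 78 is fully seated.
- **Snugness:** the gap between jaw and stop measured about 63 mm for the 64 mm bracket, so it is closed to within measuring error.
- **Red and pink look-alikes:** they did not move. I did not measure the other bystanders separately, but the arm did not go near them.

**What disagreed:**
- **Contact on the jaw:** a finger knuckle appears to have met the jaw's post before the fingertips met its push face. The final jaw push was therefore on the post, at about 21 N sideways, which is under the 40 N limit.
- **Flange slope:** a fit to the few visible points on the flange's top edge gave a slope of 0.076. I trusted the longer lip edge and the final picture, which show the bracket flat. I did not push it against the fence again after closing the jaw.

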